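# Clamp the jar on the shaker platform with the knurled wheel

### The arm

A 7-joint arm with a two-finger parallel gripper is mounted at the origin on a cart in front of the work surface, level with it; the furniture and walls round the work are solid. World frame = base frame: x ahead of the robot, y to its left, z up, the work surface at z = 0. Lengths are in m, angles in rad, forces in N, time in s.
With the tool pointing down it reaches from about 0.425 to 0.875 m from the base axis. Payload 4.7 kg.
Tool frame: the origin (TCP) lies on the mounting face of the last link; the fingertips stand 182 mm ahead of it and the grasp point (between the pads) lies 164 mm ahead of it; z points along the fingers, y is the direction in which the jaws open and shut (so a half turn about z gives the same grasp; the last joint's range is limited). The gripper opens to 87 mm and grips with 3 to 60 N. Pads are 19 mm wide; open, the fingers measure 117 mm over their backs; the gripper's body (75 mm by 190 mm) begins 51 mm behind the grasp point.
Start: joints at [1.314, 0.321, -0.07, 1.45, 0.023, 1.371, -0.057], TCP at [0.174, -0.626, 0.405] pointing down, gripper open.
Joint ranges: [-2.86, 2.86], [-0.3, 2.09], [-1.38, 1.24], [0.06, 2.45], [-1.56, 4.7], [0.09, 2.05], [-2.69, 2.69]. Speed limits (rad/s): [2.57, 2.57, 3.14, 3.14, 3.14, 3.14, 3.14].

### API

Orientations are given as a rotation vector (axis times angle).
In Python, from bench import ctrl gives the robot as it stands. The module is installed in compiled form; this text tells all that it offers.
- The arm moves only by the tool play_rows, never from a script. Its argument "targets" is text: rows parted by semicolons, each of 7 numbers parted by spaces: the shift along the tool's x, y, z in cm, then the turn, a rotation vector about the tool's x, y, z in rad, then the opening, from -1 (shut) to 1 (fully open). In form: x y z ax ay az grip; .... A call has 1 to 20 rows; each row shifts and turns the pose as measured when the row begins, along the tool's axes as they then stand; what a row does not reach is not made up. A row lasts 1/8 s, in which the tool goes at most 62.5 mm and 10.7 degrees, less where a joint would pass 70% of its speed; a pose out of reach is approached as far as the arm can. A call is refused whole if a number of a shift passes 6.25 or a number of a turn 0.188, either way. A call with a gripper value outside its range is refused whole. The fingers move at their own pace and stop on an object; "newtons" is the grip in N (left out, the last holds). Time passes only in rows, so rows that do not move let the fingers close. It gives the time, the measured TCP pose, the force and the opening at its end, in the units of the state.
- ctrl.get_state(): the state, without advancing time (a new reading comes with each control period).
- ctrl.get_image(name): name is "scene" or "top"; returns a dict with "pixels" (400x640x3 uint8, blue, green, red), "depth" (400x640 float32, m along the optical axis (not along the pixel's ray), 0 where there is no reading), "intrinsics" (3x3 intrinsics, pixels), "R" (3x3) and "t" (3): a world point X has camera coordinates R X + t. Camera axes: x right, y down, z forward; pixel columns grow to the right and rows downward; lengths in m; the calibration is good to about 2 mm. A picture is of the moment at which its call begins.
- ctrl.close_job(): hands the job in, once; it reports no verdict.
The state is a dict: "time": time; "joint_positions": joint angles; "qd": joint speeds; "joint_torque": joint torques, N m; "position": TCP position; "tool_rot": TCP orientation; "ft_force": force on the tool from outside, world axes, zero at the start; "torque": the same for the moment, N m; "grip_width": opening from 0.0 (shut) to 1.0 (fully open).
Only numpy, scipy, OpenCV 4.12 (cv2) and the standard library are available. Lean on these libraries where they do the work, as an engineer would, in place of code of your own. Each camera call takes 0.05 s, during which the arm holds its last target.

### The job

Clamp the white jar on the shaker for mixing, with your fingertips only. Push the jar across the platform, upright and without lifting it, to its place between the two fixed rollers and the open jaw, then roll the knurled wheel under a fingertip until the jaw has closed on the jar, home against both rollers, and its pointer stands on the long gauge line. Work the jaw by its wheel alone, never by pushing it, and leave the things standing on the bench where they are.

Things in the scene. Friction and masses are not known exactly. Their poses are not given: they have to be found in the camera images.
- shaker: low white laboratory shaker, fixed; its grey metal platform (200 mm along x, 232 mm along y, top 70 mm above the bench) stands still. Origin: on the bench under the platform's middle; x points from its control panel to its back, y to its left, z up. A clamp lies along x, 20 mm right of the middle (y = -20 mm): a fixed block with two upright white rollers (64 mm wide, 43 mm tall) at the back, the moving jaw in front.
- jar: the white plastic jar with a blue screw cap, 56 mm in diameter and 68 mm tall, about 0.12 kg, loose on the platform to the left of the clamp. Origin: centre of its underside.
- nest_seat (a point): where the centre of the jar's underside stands when the jar is home against both rollers, on the platform surface; axes as the shaker's. The rollers, 18 mm in diameter and turning freely, stand with their axes 29 mm behind (+x) and 23 mm either side of this point, so a jar coming in from the side needs its centre 8 mm or more in front of this point (x < -8 mm). They centre the jar as the jaw closes.
- jaw: moving jaw: a carriage with an upright padded face, 46 mm wide and 40 mm tall, that slides 42 mm along x. Origin: tip of its dark pointer, left of the carriage; axes as the shaker's. The flat pad that meets the jar lies 58 mm ahead (+x) of the pointer tip, centred 19.5 mm to its right (-y) on the clamp line. Friction holds it where it is left. At the start the gap has 24 to 34 mm to close.
- gauge_line (a point): the long gauge line with an arrowhead on the white scale left of the jaw's carriage, at the point where the pointer tip meets it; axes as the shaker's. With the pointer on it the jaw's pad just touches a jar that is home against the rollers, and the jar stops it there. At the start the pointer stands 24 to 34 mm in front of it (towards -x).
- wheel_hub (a point): centre of the knurled steel thumbwheel, to the right of the jaw: 24 mm radius, 16 mm wide, on a level axle along y, 74 mm above the bench; its upper half stands 28 mm out of the platform between two bearing blocks 11 mm tall. Axes as the shaker's. The wheel's free top is 24 mm above this point.
- wheel (a joint): angle of the knurled wheel, rad, 0 to 3.89. It grows as the wheel's top rolls towards +x of the shaker (away from the panel) and drives the jaw towards the rollers by rack and pinion, 10.8 mm a radian or 0.45 mm per mm of rim; gauge line at about 3.15 rad. It turns both ways, takes about 1 N at the rim (up to 3 N to draw the jar home) and stays where left; a press of 6 N gives hold enough.
- beaker: bystander: small glass beaker, 48 mm wide, 56 mm tall, on the bench left of the shaker. Origin: centre of its underside.
- bottle: bystander: amber bottle with black cap, 62 mm wide, 111 mm tall, on the bench left of the shaker, towards the back. Origin: centre of its underside.
- vial: bystander: sample vial with a screw cap, 24 mm wide, 52 mm tall, on the bench right of the shaker. Origin: centre of its underside.
- stopper: bystander: rubber stopper, 33 mm wide, 26 mm tall, on the bench right of the shaker. Origin: centre of its underside.
- crucible: bystander: white porcelain crucible, 42 mm wide, 35 mm tall, on the bench left of the shaker. Origin: centre of its underside.
Mind the look-alikes: they are no part of the job. What is shaped like the jar but pink, red or turquoise is not meant.

How it is judged:
By the outcome, as a careful person would: the job done as asked, in the order asked, and still so for the second after the job is handed in, with the robot touching nothing.
It also fails if it takes over 58 s, if anything falls off the work surface, if the arm or the gripper's body presses on something with over 40 N, if the wrist force passes 120 N, or if a joint passes its speed limit or range.

## Working session

There is one attempt and no reset: what is moved stays moved. The work goes in short steps, Python scripts to look and compute and a tool call to move; the robot and the scene stay as the last step left them, time stands still between calls to the robot, and variables do not carry over. Pictures are saved under pics/ and viewed, and the job is handed in when it is done.

Besides the shell and the picture viewer there is one more tool, called after "Emit:" as name(argument=value, ...) on one line, values as JSON. play_rows: Moves the arm, as the interface text tells. Its arguments: {"type":"object","properties":{"targets":{"type":"string"},"newtons":{"type":"number"}},"required":["targets"]}

```bash
mkdir -p pics
cat > h.py <<'E'
import numpy as np, cv2
from bench import ctrl
def grab(n,tag):
    d=ctrl.get_image(n); cv2.imwrite(f'pics/{tag}.png',d['pixels']); np.savez(f'pics/{tag}.npz',**d); return d
def load(tag): return dict(np.load(f'pics/{tag}.npz'))
def ray(d,u,v):
    K,R,t=d['intrinsics'],d['R'],d['t']; r=R.T@np.linalg.solve(K,[u,v,1.]); return -R.T@t, r
def onz(d,u,v,z):
    c,r=ray(d,u,v); return c+r*(z-c[2])/r[2]
def proj(d,X):
    p=d['K' if 'K' in d else 'intrinsics']@(d['R']@np.array(X)+d['t']); return p[:2]/p[2]
def dep(d,u,v):
    z=d['depth'][int(v),int(u)]; c,r=ray(d,u,v); return c+r*z
E
python3 - <<'E'
from h import *
for n in ('scene','top'):
    d=grab(n,n+'0'); print(n,d['intrinsics'],-d['R'].T@d['t'],d['R'])
s=ctrl.get_state(); print({k:np.round(v,3) for k,v in s.items()})
E
```

```text
scene [[386.89277708   0.         315.3166917 ]
 [  0.         386.89277708 202.38676261]
 [  0.           0.           1.        ]] [0.26363115 0.57162393 0.74396614] [[-0.89170564 -0.45234045 -0.01578474]
 [-0.33948322  0.69147995 -0.63765713]
 [ 0.29935295 -0.56324381 -0.77015857]]
top [[372.55375848   0.         323.98343917]
 [  0.         372.55375848 203.54164447]
 [  0.           0.           1.        ]] [0.42829748 0.09524118 0.96746509] [[ 0.00628893 -0.99970649  0.02339638]
 [-0.9972784  -0.00798897 -0.07329375]
 [ 0.07345915 -0.02287177 -0.99703593]]
{'time': np.float64(0.1), 'joint_positions': array([ 1.314,  0.322, -0.07 ,  1.452,  0.023,  1.371, -0.057]), 'qd': array([ 0.001, -0.001,  0.   , -0.001, -0.001, -0.001,  0.001]), 'joint_torque': array([ 0.0000e+00, -4.9257e+01, -4.0600e-01, -3.1340e+01, -6.4000e-02,
        4.0000e-02,  0.0000e+00]), 'position': array([ 0.174, -0.626,  0.404]), 'tool_rot': array([-3.111e+00, -4.240e-01,  1.000e-03]), 'ft_force': array([ 0.161, -0.207,  0.053]), 'torque': array([0.031, 0.023, 0.028]), 'grip_width': np.float64(1.001)}
```

View pics/scene0.png

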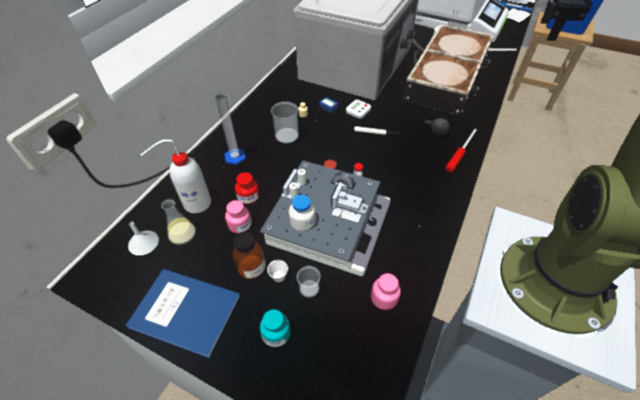

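View pics/top0.png

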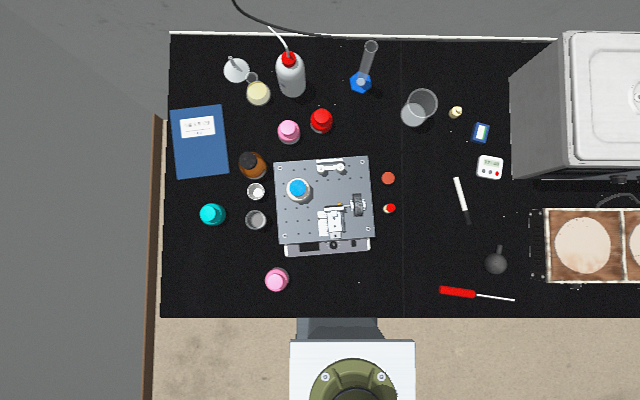

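The shaker is near top-view pixel (323,200). The jar's blue cap is at (298,188), the wheel at (357,205) and the jaw at (330,220). I'll zoom in on these.

Run:
```python
from h import *
d=load('top0'); im=d['pixels'][145:265,260:390]; cv2.imwrite('pics/topz.png',cv2.resize(im,None,fx=5,fy=5,interpolation=cv2.INTER_CUBIC)[:600])
d=load('scene0'); im=d['pixels'][150:280,255:400]; cv2.imwrite('pics/scz.png',cv2.resize(im,None,fx=4.5,fy=4.5,interpolation=cv2.INTER_CUBIC))
```

```text
(no output)
```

View pics/topz.png

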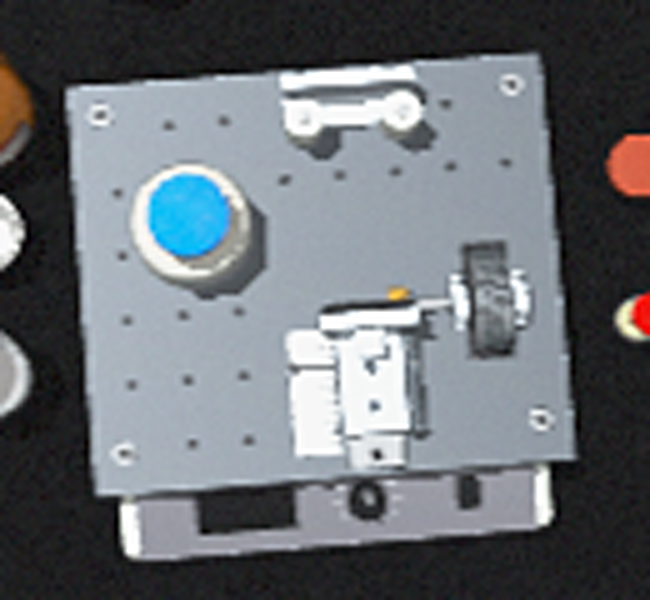

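View pics/scz.png

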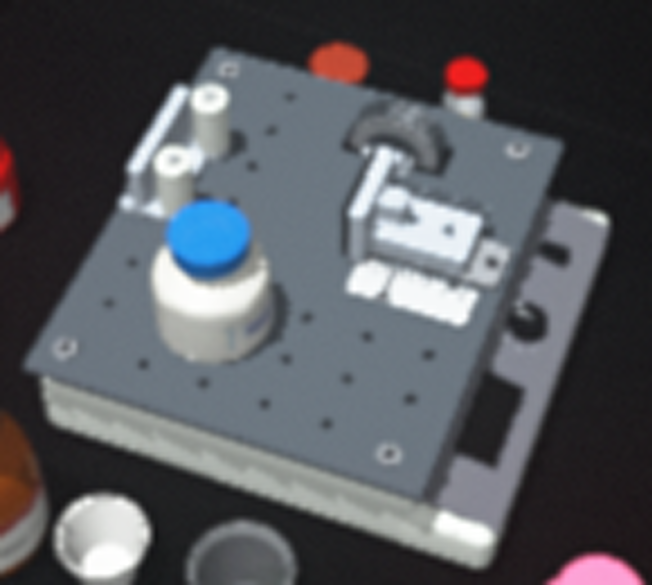

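Run:
```python
from h import *
T=load('top0');S=load('scene0')
t=np.array([(66,88),(540,54),(577,459),(97,496)])/5+[260,145]   # BL(+x,+y), BR, FR, FL
s=np.array([(25,370),(215,48),(562,143),(425,500)])/4.5+[255,150]
P=[np.array([onz(d,*q,.07)[:2] for q in c]) for d,c in ((T,t),(S,s))]
for p in P:
    print(np.round(p,4), p.mean(0), [np.linalg.norm(p[i]-p[i-1]).round(4) for i in range(4)])
    x=(p[0]+p[1]-p[2]-p[3]); y=(p[0]+p[3]-p[1]-p[2]); print(np.degrees(np.arctan2(x[1],x[0])),np.degrees(np.arctan2(-y[0],y[1])))
th=0
M=(np.mean(P[0],0)+np.mean(P[1],0))/2
p=(P[0]+P[1])/2
x=(p[0]+p[1]-p[2]-p[3]); y=(p[0]+p[3]-p[1]-p[2]); th=(np.arctan2(x[1],x[0])*200+np.arctan2(-y[0],y[1])*232)/432
c,s_=np.cos(th),np.sin(th);R=np.array([[c,-s_],[s_,c]])
print('pose',M,th)
np.savez('pose.npz',M=M,R=R,th=th)
loc=lambda w:np.round(((w[:2]-M)@R)*1000,1)
# jar cap: blue mask
for n,d in(('t',T),('s',S)):
    im=d['pixels'].astype(int); m=((im[...,0]>150)&(im[...,2]<90)&(im[...,0]-im[...,1]>50)).astype(np.uint8)
    n_,l,st,ce=cv2.connectedComponentsWithStats(m)
    for i in range(1,n_):
        if st[i,4]>60: u=ce[i]; print(n,u,st[i,4],'local@z.138',loc(onz(d,*u,.138)), 'world',onz(d,*u,.138),'dep',dep(d,*u))
f=lambda d,pts,z,o,k:[loc(onz(d,q[0]/k+o[0],q[1]/k+o[1],z)) for q in pts]
print('rollers top',f(T,[(303,120),(404,108)],.113,(260,145),5), 'sc',f(S,[(175,158),(211,97)],.113,(255,150),4.5))
print('wheel top',f(T,[(487,246),(493,354),(490,300)],.09,(260,145),5))
print('pad top edge',f(T,[(320,330),(420,322),(320,310),(418,304)],.11,(260,145),5),'gauge gap',f(T,[(290,369),(333,364)],.072,(260,145),5),f(S,[(385,278),(398,270)],.072,(255,150),4.5))
for q in [(370,318),(320,350),(487,300),(380,400),(375,450)]:
  w=dep(T,q[0]/5+260,q[1]/5+145); print(q,loc(w),w[2])
```

```text
[[ 0.5931  0.1986]
 [ 0.6124 -0.0323]
 [ 0.4151 -0.0497]
 [ 0.3961  0.1806]] [0.50417613 0.07431138] [np.float64(0.1978), np.float64(0.2317), np.float64(0.198), np.float64(0.2311)]
5.128182614354216 4.740643900137987
[[ 0.5931  0.2038]
 [ 0.6145 -0.0276]
 [ 0.4174 -0.0446]
 [ 0.3949  0.185 ]] [0.50497659 0.07913887] [np.float64(0.199), np.float64(0.2324), np.float64(0.1978), np.float64(0.2307)]
5.1962063228245645 5.443179963511467
pose [0.50457636 0.07672512] 0.08943988167829951
t [355.62837838  83.56081081] 148 local@z.138 [253.7 -94.4] world [0.76570935 0.005404   0.138     ] dep [ 0.81819577 -0.00857071  0.00897178]
t [197.59690286 142.51947443] 2131 local@z.138 [144.6 272. ] world [0.62433001 0.36052903 0.138     ] dep [0.65430811 0.40109794 0.01115479]
t [480.10204082 131.89795918] 98 local@z.138 [ 119.6 -368.9] world [ 0.65662435 -0.28002174  0.138     ] dep [ 0.69010699 -0.33505158  0.0163644 ]
t [297.295 187.61 ] 200 local@z.138 [25.3 57.4] world [0.52465588 0.13613659 0.138     ] dep [0.52458725 0.13610746 0.1385908 ]
s [232.9140625 157.8984375] 128 local@z.138 [221.4  -2.3] world [0.72527568 0.09415994 0.138     ] dep [ 0.82185213 -0.00572595  0.01123134]
s [300.81165919 201.67264574] 223 local@z.138 [27.5 60.9] world [0.52656477 0.13980709 0.138     ] dep [0.52681239 0.13940042 0.13742932]
rollers top [array([67.2,  1.3]), array([ 69.1, -45.9])] sc [array([69.6,  4. ]), array([ 69.4, -40.5])]
wheel top [array([  4. , -81.4]), array([-47.3, -79.7]), array([-21.7, -80.5])]
pad top edge [array([-30.3,   1.4]), array([-30.4, -44.9]), array([-21.1,   0.6]), array([-22.1, -44.7])] gauge gap [array([-45.9,  16.3]), array([-45.2,  -4.5])] [array([-41.5,   6.6]), array([-45.8,  -0.4])]
(370, 318) [-26.5 -22.3] 0.10603127923282063
(320, 350) [-37.9   1.1] 0.06913604613298496
(487, 300) [-22.1 -78.2] 0.0978484074816226
(380, 400) [-64.5 -24.6] 0.08921147093320125
(375, 450) [-87.9 -21. ] 0.07471686425813684
```

```bash
cat >> h.py <<'E'
from scipy.spatial.transform import Rotation as Ro
try:
    _p=np.load('pose.npz'); M,R2,th=_p['M'],_p['R'],float(_p['th'])
except Exception: pass
def w2l(w): return np.append((np.array(w[:2])-M)@R2*1000,w[2]*1000)
def l2w(l): return np.append(M+R2@(np.array(l[:2])/1000),l[2]/1000)
def st():
    s=ctrl.get_state(); Rt=Ro.from_rotvec(s['tool_rot']); tip=s['position']+Rt.as_matrix()@[0,0,.182]
    print('t %.2f tip local mm %s z %.1f F %s g %.3f'%(s['time'],np.round(w2l(tip)[:2],1),tip[2]*1000,np.round(s['ft_force'],1),s['grip_width'])); return s,Rt,tip
def go(lt,yaw=None):
    # remaining tool-frame shift to bring TIP to local lt (mm), tool y at angle yaw (rad, world), pointing down
    s,Rt,tip=st()
    yaw=th if yaw is None else yaw
    ty=np.array([np.cos(yaw),np.sin(yaw),0]); tz=np.array([0,0,-1.]); tx=np.cross(ty,tz)
    G=np.column_stack([tx,ty,tz]); tcp=l2w(lt)-G@[0,0,.182]
    print('shift cm tool',np.round(Rt.as_matrix().T@(tcp-s['position'])*100,2),'turn tool',np.round((Rt.inv()*Ro.from_matrix(G)).as_rotvec(),3),'G axes local: x',np.round(R2.T@tx[:2],2),'tcp',np.round(tcp,3))
E
python3 - <<'E'
from h import *
go((24,108,260))
T=load('top0')
v,u=np.mgrid[0:400,0:640]; z=T['depth']; K=T['intrinsics']
X=np.stack([(u-K[0,2])/K[0,0]*z,(v-K[1,2])/K[1,1]*z,z],-1)
W=(X-T['t'])@T['R']; W[z==0]=np.nan
for y in np.arange(-.75,.36,.1):
    print('%.2f'%y,[ '%.2f'%np.nanmax(np.append(W[...,2][(abs(W[...,0]-x)<.05)&(abs(W[...,1]-y)<.05)],-1)) for x in np.arange(.15,.9,.1)])
E
```

```text
t 0.10 tip local mm [-392.3 -670.2] z 221.8 F [ 0.2 -0.2  0.1] g 1.001
shift cm tool [ 54.99 -69.07  -3.71] turn tool [-2.000e-03 -1.000e-03 -1.389e+00] G axes local: x [-0.  1.] tcp [0.519 0.186 0.442]
-0.75 ['-1.00', '0.05', '0.05', '0.00', '0.05', '-1.00', '-1.00', '-1.00']
-0.65 ['-1.00', '0.01', '0.10', '0.10', '0.18', '-1.00', '-1.00', '-1.00']
-0.55 ['-1.00', '0.06', '0.10', '0.09', '0.26', '0.25', '0.25', '0.26']
-0.45 ['-1.00', '0.01', '0.10', '0.10', '0.26', '0.26', '0.26', '0.26']
-0.35 ['-1.00', '0.02', '0.05', '0.01', '0.02', '0.02', '0.02', '0.00']
-0.25 ['-1.00', '0.03', '0.01', '0.02', '0.02', '0.01', '0.04', '0.00']
-0.15 ['0.01', '0.01', '0.01', '0.00', '0.03', '0.00', '0.10', '0.01']
-0.05 ['0.02', '0.01', '0.04', '0.10', '0.10', '0.07', '0.01', '0.20']
0.05 ['0.02', '0.01', '0.05', '0.11', '0.11', '0.08', '0.07', '0.01']
0.15 ['0.00', '0.07', '0.07', '0.11', '0.14', '0.07', '0.16', '0.21']
0.25 ['-1.00', '0.07', '0.07', '0.06', '0.11', '0.11', '0.11', '0.18']
0.35 ['-1.00', '0.01', '0.01', '0.07', '0.01', '0.01', '0.02', '0.07']
```

Emit:
play_rows(targets="4 -0.5 -1 0 0 -0.05 -0.45;6 -0.6 -1 0 0 -0.09 -0.45;6 -0.7 -1 0 0 -0.09 -0.45;6 -0.7 -1 0 0 -0.09 -0.45;6 -0.7 0 0 0 -0.09 -0.45;6 -0.7 0 0 0 -0.09 -0.45;6 -0.7 0 0 0 -0.09 -0.45;6 -0.7 0 0 0 -0.09 -0.45;6 -0.7 0 0 0 -0.09 -0.45;6 -0.7 0 0 0 -0.09 -0.45", newtons=20)

```text
time: 1.35
position: [0.5849, -0.2255, 0.4376]
tool_rot: [-2.633, -1.694, 0.005]
ft_force: [1.8, 0.2, -0.4]
grip_width: 0.278
```

```bash
python3 -c "
from h import *
go((24,108,260))"
```

```text
t 1.35 tip local mm [  51.6 -306.8] z 255.6 F [ 1.8  0.2 -0.4] g 0.278
shift cm tool [ 34.75 -23.09  -0.11] turn tool [-0.01  -0.005 -0.517] G axes local: x [-0.  1.] tcp [0.519 0.186 0.442]
```

Emit:
play_rows(targets="4.5 -2.9 0 0 0 -0.065 -0.45;4.7 -2.5 0 0 0 -0.065 -0.45;4.9 -2.2 0 0 0 -0.065 -0.45;5 -1.9 0 0 0 -0.065 -0.45;5 -1.5 0 0 0 -0.065 -0.45;5.2 -1.2 0 0 0 -0.065 -0.45;5.2 -0.9 0 0 0 -0.065 -0.45;5 -0.5 0 0 0 -0.065 -0.45")

```text
time: 2.35
position: [0.5233, 0.208, 0.4381]
tool_rot: [-2.083, -2.333, 0.003]
ft_force: [0.8, 0.5, -0.8]
grip_width: 0.276
```

```bash
python3 -c "
from h import *
go((24,108,260))"
```

```text
t 2.35 tip local mm [ 28.3 130.7] z 256.2 F [ 0.8  0.5 -0.8] g 0.276
shift cm tool [-2.09 -0.69 -0.4 ] turn tool [-0.011 -0.009  0.024] G axes local: x [-0.  1.] tcp [0.519 0.186 0.442]
```

Emit:
play_rows(targets="-2 -0.7 4 -0.01 -0.01 0.024 -0.45;0 0 4 0 0 0 -0.45;0 0 2 0 0 0 -0.45;0 0 0 0 0 0 -0.45")

```text
time: 2.85
position: [0.515, 0.194, 0.3349]
tool_rot: [-2.105, -2.33, 0.0]
ft_force: [-0.2, 0.4, 1.3]
grip_width: 0.274
```

```bash
python3 -c "
from h import *
go((24,108,90))
s,Rt,tip=st()
S=grab('scene','s1');T=grab('top','t1')
for d,n in((S,'s'),(T,'t')):
  im=d['pixels'].copy(); 
  for o in (-.0195,.0195): 
    for z in(0,.0): 
      p=proj(d,tip+Rt.as_matrix()@[0,o,0]); print(n,p)
S=S['pixels'][100:300,220:420]; cv2.imwrite('pics/s1z.png',cv2.resize(S,None,fx=3,fy=3,interpolation=cv2.INTER_CUBIC))
"
```

```text
t 2.85 tip local mm [ 20.6 116. ] z 152.9 F [-0.2  0.4  1.3] g 0.274
shift cm tool [-0.79  0.31  6.29] turn tool [-0.001 -0.001  0.012] G axes local: x [-0.  1.] tcp [0.519 0.186 0.272]
t 2.85 tip local mm [ 20.6 116. ] z 152.9 F [-0.2  0.4  1.3] g 0.274
s [301.87070442 221.15288193]
s [301.87070442 221.15288193]
s [283.2138301  215.52930551]
s [283.2138301  215.52930551]
t [271.15674524 199.90662561]
t [271.15674524 199.90662561]
t [269.65034425 182.27496437]
t [269.65034425 182.27496437]
```

View pics/s1z.png

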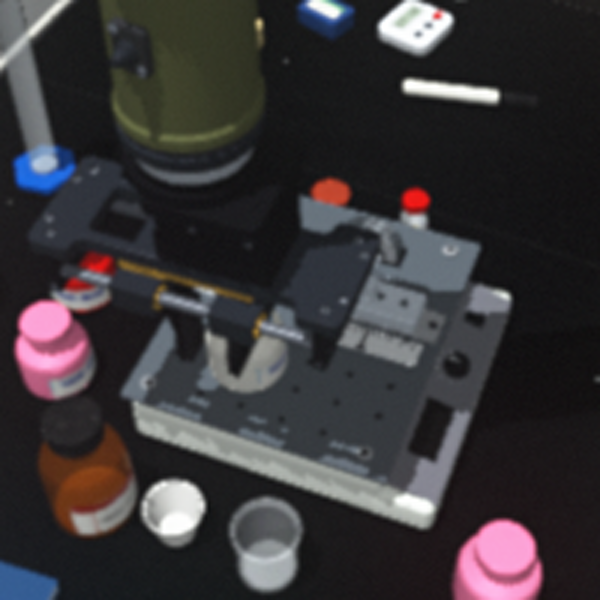

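View pics/t1.png

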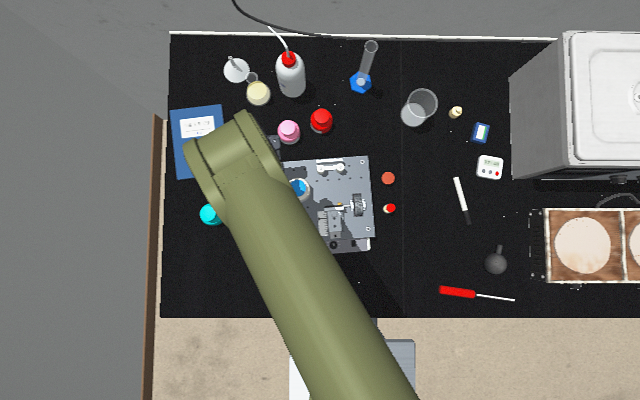

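```bash
python3 -c "
from h import *
S=load('s1')
I=S['pixels'][185:235,260:350]; cv2.imwrite('pics/s1y.png',cv2.resize(I,None,fx=8,fy=8,interpolation=cv2.INTER_CUBIC))
for q in [(186,330),(188,350),(238,365),(242,345),(322,345),(322,358),(300,300),(340,345)]:
  u,v=q[0]/3+220,q[1]/3+100; w=dep(S,u,v); print(q,np.round(w2l(w),0))
"
```

```text
(186, 330) [ 35. 127. 185.]
(188, 350) [ 35. 128. 166.]
(238, 365) [  0. 129. 168.]
(242, 345) [ -3. 128. 188.]
(322, 345) [-64. 154. 248.]
(322, 358) [-64. 153. 236.]
(300, 300) [-47. 142. 266.]
(340, 345) [-30.  20.  71.]
```

View pics/s1y.png

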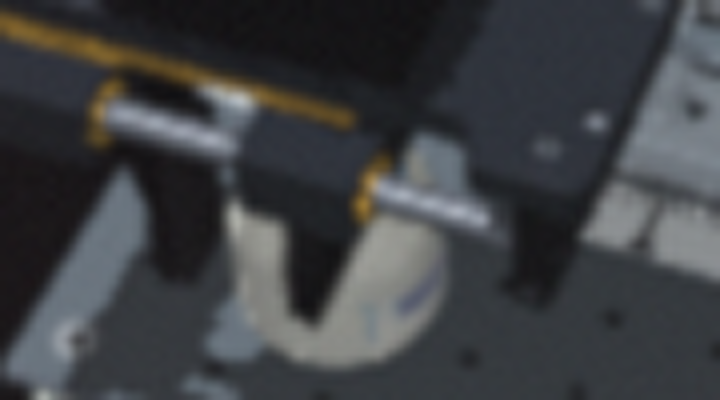

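Emit:
play_rows(targets="-0.7 0.3 3 0 0 0.012 -0.45;0 0 3 0 0 0 -0.45;0 0 0.4 0 0 0 -0.45;0 0 0 0 0 0 -0.45")

```text
time: 3.45
position: [0.5227, 0.1889, 0.278]
tool_rot: [2.118, 2.312, 0.019]
ft_force: [-0.4, 0.2, -0.3]
grip_width: 0.278
```

```bash
python3 -c "
from h import *
go((24,14.8,87))"
```

```text
t 3.45 tip local mm [ 30.4 110.7] z 96.0 F [-0.4  0.2 -0.3] g 0.278
shift cm tool [-9.53 -0.4   0.86] turn tool [ 0.013 -0.003 -0.002] G axes local: x [-0.  1.] tcp [0.527 0.094 0.269]
```

Emit:
play_rows(targets="-0.2 -0.4 0.8 0.013 0 0 -0.45;0 0 0 0 0 0 -0.45")

```text
time: 3.7
position: [0.5195, 0.1868, 0.2718]
tool_rot: [-2.121, -2.316, -0.007]
ft_force: [-1.2, 0.3, 0.5]
grip_width: 0.277
```

```bash
python3 -c "
from h import *
go((23.5,14.8,87))"
```

```text
t 3.70 tip local mm [ 25.2 109. ] z 89.8 F [-1.2  0.3  0.5] g 0.277
shift cm tool [-9.35 -0.11  0.25] turn tool [ 0.003 -0.004 -0.002] G axes local: x [-0.  1.] tcp [0.527 0.094 0.269]
```

Emit:
play_rows(targets="-0.6 -0.1 0.2 0 0 0 -0.45;-0.6 0 0 0 0 0 -0.45;-0.5 0 0 0 0 0 -0.45;-0.5 0 0 0 0 0 -0.45;-0.5 0 0 0 0 0 -0.45;-0.5 0 0 0 0 0 -0.45;-0.5 0 0 0 0 0 -0.45;-0.5 0 0 0 0 0 -0.45;-0.4 0 0 0 0 0 -0.45;0 0 0 0 0 0 -0.45")

```text
time: 4.95
position: [0.5232, 0.1379, 0.2706]
tool_rot: [-2.122, -2.316, -0.01]
ft_force: [0.3, 0.7, 0.8]
grip_width: 0.279
```

```bash
python3 -c "
from h import *
go((23.5,14.8,87))
S=grab('scene','s2')['pixels'][100:300,220:420]; cv2.imwrite('pics/s2z.png',cv2.resize(S,None,fx=3,fy=3,interpolation=cv2.INTER_CUBIC))
d=load('s2')
im=d['pixels'].astype(int); m=((im[...,0]>100)&(im[...,2]<90)&(im[...,0]-im[...,1]>40)).astype(np.uint8)
n_,l,s_,ce=cv2.connectedComponentsWithStats(m)
for i in range(1,n_):
  if s_[i,4]>30: print(ce[i],s_[i],w2l(onz(d,*ce[i],.138)))
"
```

```text
t 4.95 tip local mm [24.8 60.1] z 88.6 F [0.3 0.7 0.8] g 0.279
shift cm tool [-4.45 -0.04  0.14] turn tool [ 0.005 -0.004 -0.002] G axes local: x [-0.  1.] tcp [0.527 0.094 0.269]
[572.72289157  14.7560241 ] [ 547    0   56   34 1328] [ -499.00927973 -1006.45745454   138.        ]
[524.57894737   8.23684211] [514   7  18   4  38] [ -348.61971314 -1003.63236446   138.        ]
[328.15909091 104.61363636] [320 100  18   9  44] [  89.40758276 -262.73012334  138.        ]
[234.36516854 157.29213483] [224 149  22  16 178] [219.27233908  -5.25253505 138.        ]
[187.60234047 313.24839921] [ 126  270  113   86 4529] [108.06245393 348.66003087 138.        ]
```

View pics/s2z.png

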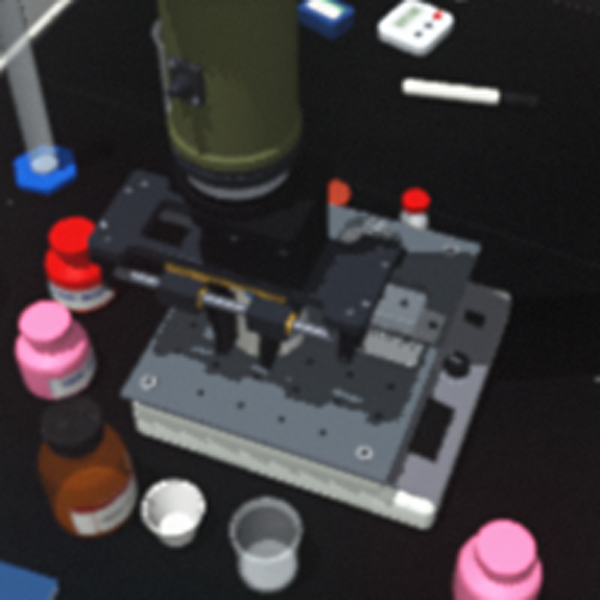

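Emit:
play_rows(targets="-0.5 -0.1 0.1 0 0 0 -0.45;-0.5 0 0 0 0 0 -0.45;-0.5 0 0 0 0 0 -0.45;-0.5 0 0 0 0 0 -0.45;-0.5 0 0 0 0 0 -0.45;-0.5 0 0 0 0 0 -0.45;-0.5 0 0 0 0 0 -0.45;-0.4 0 0 0 0 0 -0.45;0 0 0 0 0 0 -0.45")

```text
time: 6.12
position: [0.5258, 0.0969, 0.2696]
tool_rot: [-2.121, -2.317, -0.011]
ft_force: [0.8, -0.0, 0.4]
grip_width: 0.272
```

```bash
python3 -c "
from h import *
go((23.5,14.8,87))"
```

```text
t 6.12 tip local mm [23.9 19.1] z 87.7 F [ 0.8 -0.   0.4] g 0.272
shift cm tool [-0.34  0.06  0.06] turn tool [ 0.005 -0.005 -0.001] G axes local: x [-0.  1.] tcp [0.527 0.094 0.269]
```

Emit:
play_rows(targets="-0.4 0 0 0 0 0 -0.45;0 0 0 0 0 0 -0.45;2 0 0 0 0 0 -0.45;3 0 0 0 0 0 -0.45;0 0 -4 0 0 0 -0.45;2 0 -6 0 0 0 -0.45;4 0 -2 0 0 0 -0.45;0 0 0 0 0 0 -0.45")

```text
time: 7.12
position: [0.5157, 0.2025, 0.3921]
tool_rot: [-2.124, -2.314, -0.005]
ft_force: [-0.7, -0.6, 0.2]
grip_width: 0.273
```

```bash
cat > look.py <<'E'
from h import *
import sys
tag=sys.argv[1]; st()
for n,c,k in(('scene',(150,280,250,410),5),('top',(140,260,255,415),5)):
    d=grab(n,n+tag); im=d['pixels']; I=im[c[0]:c[1],c[2]:c[3]]
    cv2.imwrite(f'pics/{n}{tag}z.png',cv2.resize(I,None,fx=k,fy=k,interpolation=cv2.INTER_CUBIC)[:600])
    i=im.astype(int); m=((i[...,0]>100)&(i[...,2]<90)&(i[...,0]-i[...,1]>40)).astype(np.uint8)
    n_,l,s_,ce=cv2.connectedComponentsWithStats(m)
    for j in range(1,n_):
        w=w2l(onz(d,*ce[j],.138))
        if s_[j,4]>30 and abs(w[0])<110 and abs(w[1])<120: print(n,'cap',np.round(ce[j],1),s_[j,4],np.round(w,1))
E
python3 look.py 3
```

```text
t 7.12 tip local mm [ 22.6 124.8] z 210.1 F [-0.7 -0.6  0.2] g 0.273
top cap [332.5 186.4] 200 [ 21.7 -21.4 138. ]
```

View pics/scene3z.png

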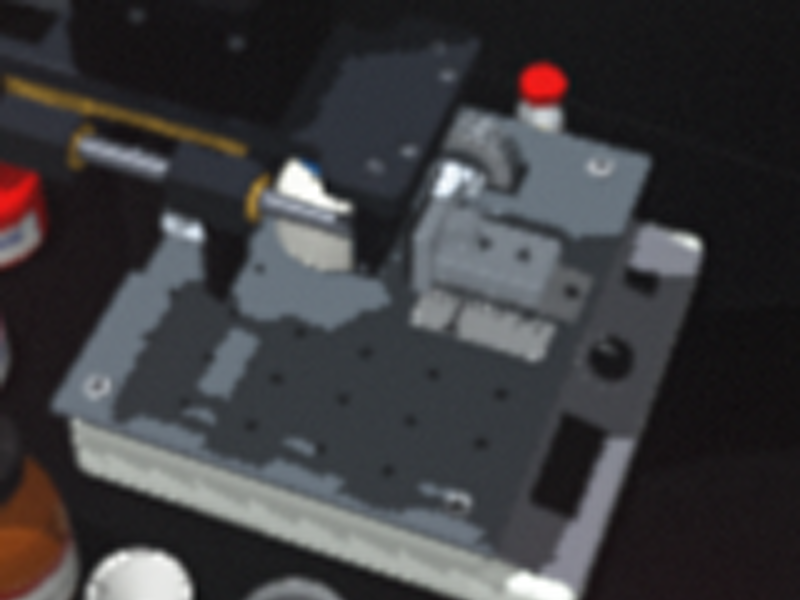

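View pics/top3z.png

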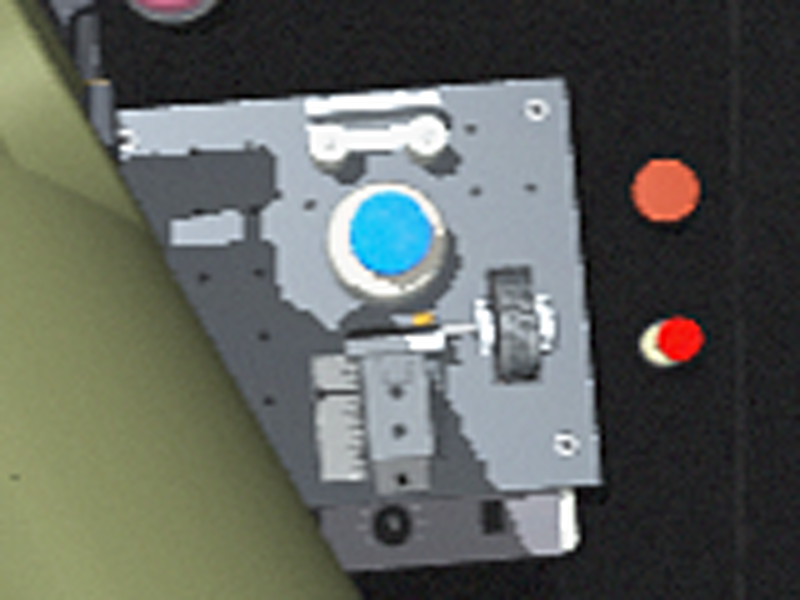

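Emit:
play_rows(targets="-5 -1.4 0 0 0 0 -1;-5 -1.4 0 0 0 0 -1;-5 -1.4 0 0 0 0 -1;-5 -1.4 2 0 0 0 -1;-0.5 0 4 0 0 0 -1;0 0 2 0 0 0 -1;0 0 0 0 0 0 -1;0 0 0 0 0 0 -1", newtons=20)

```text
time: 8.22
position: [0.4711, -0.0295, 0.3002]
tool_rot: [-2.145, -2.284, 0.019]
ft_force: [-0.1, -0.5, 0.4]
grip_width: 0.003
```

```bash
python3 look.py 4; python3 -c "
from h import *
go((-31,-79,104))"
```

```text
t 8.22 tip local mm [ -45.6 -103.1] z 118.2 F [-0.1 -0.5  0.4] g 0.003
scene cap [316.7 176.4] 223 [ 23.5 -16.5 138. ]
top cap [332.5 186.4] 201 [ 21.8 -21.4 138. ]
t 8.32 tip local mm [ -45.2 -102.8] z 118.7 F [ 0.4  0.1 -0.3] g 0.007
shift cm tool [2.37 1.12 1.44] turn tool [-0.014  0.002 -0.026] G axes local: x [-0.  1.] tcp [ 0.481 -0.005  0.286]
```

View pics/scene4z.png

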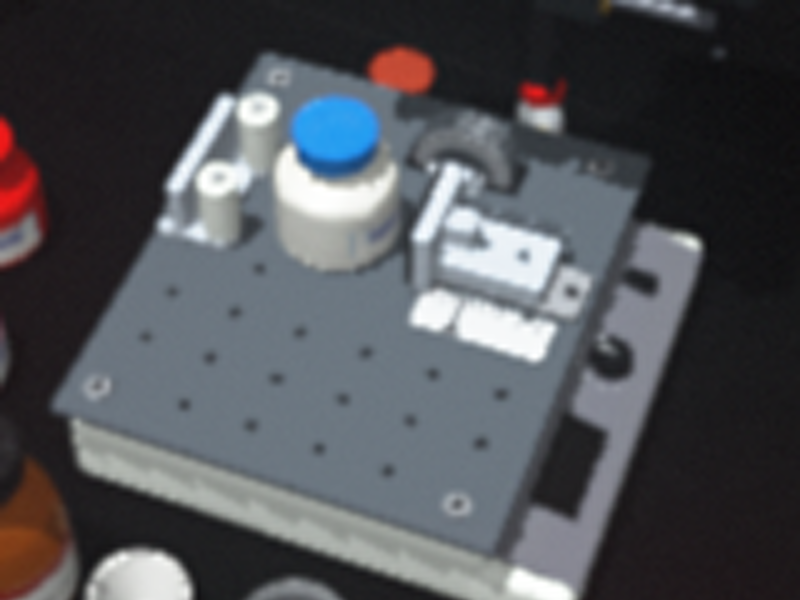

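```bash
python3 -c "
from h import *
for t in('top3','scene0'):
  d=load(t);v,u=np.mgrid[0:400,0:640]; z=d['depth']; K=d['intrinsics']
  X=np.stack([(u-K[0,2])/K[0,0]*z,(v-K[1,2])/K[1,1]*z,z],-1); W=(X-d['t'])@d['R']
  L=np.c_[(W[...,:2].reshape(-1,2)-M)@R2,W[...,2].ravel()]*1000
  L=L[(z.ravel()>0)&(abs(L[:,0]+22)<35)&(L[:,1]<-55)&(L[:,1]>-105)&(L[:,2]>88)&(L[:,2]<105)]
  H=L[L[:,2]>93]
  print(t,len(L),L.min(0),L.max(0),H.mean(0) if len(H) else '')
"
```

```text
top3 118 [-38.81003326 -87.81155553  88.1133241 ] [ 1.59719644e-03 -7.12312188e+01  1.00092624e+02] [-18.92896602 -79.67547463  96.45830886]
scene0 128 [-38.73897417 -87.6072802   88.01195247] [  3.19815475 -67.42163826 100.92248052] [-18.88950579 -77.31019647  97.05215786]
```

Emit:
play_rows(targets="2.4 1.1 0 -0.014 0 -0.026 -1;0 0 0 0 0 0 -1;0 0 0 0 0 0 -1")

```text
time: 8.7
position: [0.4823, -0.0013, 0.3024]
tool_rot: [2.112, 2.319, 0.003]
ft_force: [-0.0, 0.4, 0.2]
grip_width: 0.004
```

```bash
python3 -c "
from h import *
go((-31,-79,104))"
```

```text
t 8.70 tip local mm [-28.2 -76.3] z 120.4 F [-0.   0.4  0.2] g 0.004
shift cm tool [-0.32 -0.2   1.64] turn tool [0.005 0.003 0.004] G axes local: x [-0.  1.] tcp [ 0.481 -0.005  0.286]
```

Emit:
play_rows(targets="-0.25 -0.3 1.6 0 0 0 -1;0 0 0 0 0 0 -1;0 0 0.3 0 0 0 -1;0 0 0.3 0 0 0 -1")

```text
time: 9.2
position: [0.4793, -0.0048, 0.2791]
tool_rot: [2.113, 2.318, 0.001]
ft_force: [-5.0, -0.7, 14.3]
grip_width: 0.005
```

```bash
python3 -c "
from h import *
go((-31,-79,98))"
```

```text
t 9.20 tip local mm [-31.7 -79.5] z 97.1 F [-5.  -0.7 14.3] g 0.005
shift cm tool [-0.01  0.15 -0.09] turn tool [0.004 0.003 0.003] G axes local: x [-0.  1.] tcp [ 0.481 -0.005  0.28 ]
```

Emit:
play_rows(targets="0 0.3 0.15 0 0 0 -1;0 0.3 0.15 0 0 0 -1;0 0.3 0.15 0 0 0 -1;0 0.3 0.15 0 0 0 -1")

```text
time: 9.7
position: [0.4949, -0.0029, 0.2805]
tool_rot: [2.108, 2.311, 0.008]
ft_force: [-0.9, 1.2, 7.1]
grip_width: 0.005
```

```bash
python3 -c "
from h import *
st()"; python3 look.py 5
```

```text
t 9.70 tip local mm [-14.3 -79.6] z 98.5 F [-0.9  1.2  7.1] g 0.005
t 9.70 tip local mm [-14.3 -79.6] z 98.5 F [-0.9  1.2  7.1] g 0.005
scene cap [316.7 176.4] 224 [ 23.5 -16.6 138. ]
top cap [332.5 186.3] 202 [ 21.9 -21.3 138. ]
```

View pics/scene5z.png

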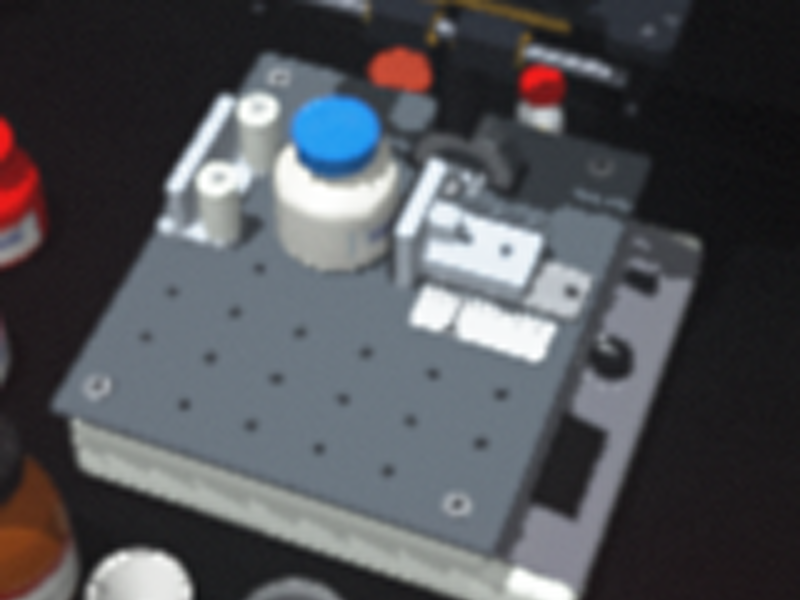

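Emit:
play_rows(targets="0 0.3 0.17 0 0 0 -1;0 0.3 0.17 0 0 0 -1;0 0 0 0 0 0 -1;0 0 -1.5 0 0 0 -1;0 -2.8 -0.3 0 0 0 -1;0 0 0 0 0 0 -1;0 0 0 0 0 0 -1")

```text
time: 10.68
position: [0.4744, -0.0048, 0.2991]
tool_rot: [2.105, 2.307, 0.016]
ft_force: [0.4, -0.6, -0.1]
grip_width: 0.007
```

```bash
python3 look.py 6; python3 -c "
from h import *
go((-32,-79,101))"
```

```text
t 10.68 tip local mm [-33.7 -79.7] z 117.1 F [ 0.4 -0.6 -0.1] g 0.007
scene cap [316.5 176.3] 221 [ 23.8 -16.6 138. ]
top cap [332.5 186.3] 201 [ 21.9 -21.4 138. ]
t 10.78 tip local mm [-33.8 -79.5] z 116.8 F [0.4 1.  0.4] g 0.009
shift cm tool [-0.05  0.5   1.58] turn tool [0.019 0.006 0.002] G axes local: x [-0.  1.] tcp [ 0.48  -0.005  0.283]
```

View pics/scene6z.png

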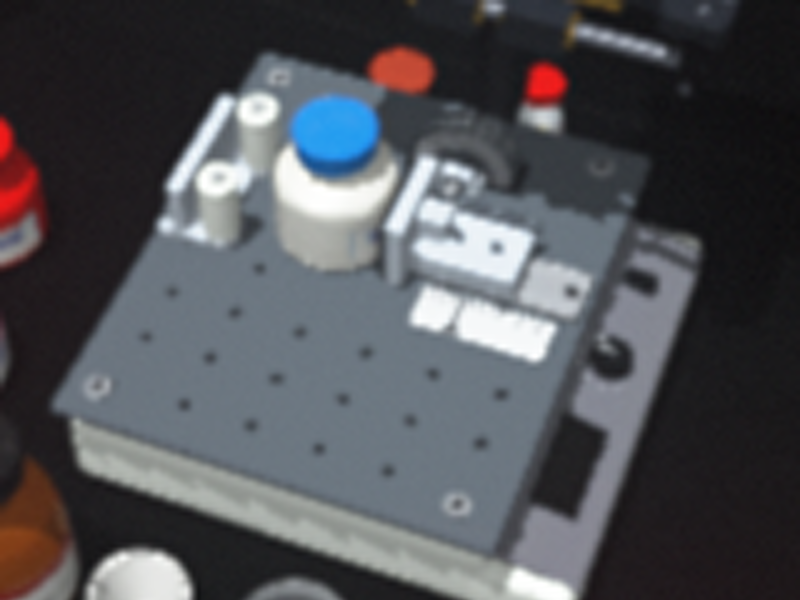

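Emit:
play_rows(targets="0 0.4 1.4 0.018 0.005 0 -1;0 0 0 0 0 0 -1;0 0 0.3 0 0 0 -1;0 0.1 0.2 0 0 0 -1;0 0.3 0.16 0 0 0 -1;0 0.3 0.16 0 0 0 -1;0 0.3 0.16 0 0 0 -1;0 0.3 0.16 0 0 0 -1;0 0.3 0.16 0 0 0 -1")

```text
time: 11.9
position: [0.4999, -0.0017, 0.2801]
tool_rot: [2.109, 2.313, 0.009]
ft_force: [-1.7, 0.3, 3.4]
grip_width: 0.005
```

```bash
python3 -c "
from h import *
go((-5,-79,98))"
```

```text
t 11.90 tip local mm [ -9.4 -78.5] z 98.1 F [-1.7  0.3  3.4] g 0.005
shift cm tool [-0.13  0.66  0.02] turn tool [0.012 0.005 0.003] G axes local: x [-0.  1.] tcp [ 0.507 -0.002  0.28 ]
```

Emit:
play_rows(targets="0 0.25 0.18 0 0 0 -1;0 0 0 0 0 0 -1;0 0 -1.5 0 0 0 -1;0 -2.8 -0.3 0.01 0 0 -1;0 0 0 0 0 0 -1;0 0 0 0 0 0 -1")

```text
time: 12.65
position: [0.4752, -0.0038, 0.2993]
tool_rot: [2.111, 2.316, 0.002]
ft_force: [0.2, 0.1, 0.1]
grip_width: 0.007
```

```bash
python3 look.py 7; python3 -c "
from h import *
go((-32,-79,101))"
```

```text
t 12.65 tip local mm [-35.4 -78.5] z 117.3 F [0.2 0.1 0.1] g 0.007
scene cap [312. 175.] 209 [ 34.5 -16.6 138. ]
top cap [332.  181.2] 198 [ 33.4 -21.2 138. ]
t 12.75 tip local mm [-35.5 -78.3] z 116.9 F [ 0.2 -0.5 -0.5] g 0.004
shift cm tool [-0.15  0.44  1.59] turn tool [0.005 0.005 0.003] G axes local: x [-0.  1.] tcp [ 0.48  -0.005  0.283]
```

View pics/scene7z.png

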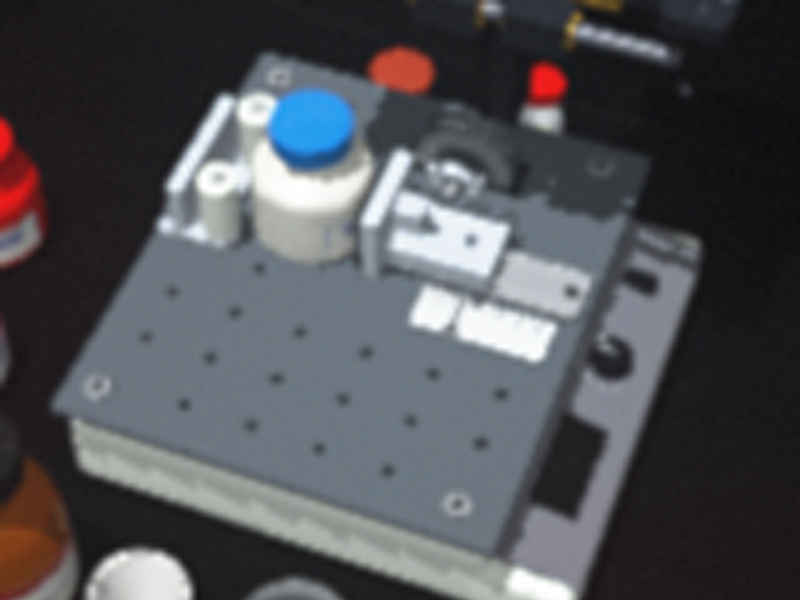

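View pics/top7z.png

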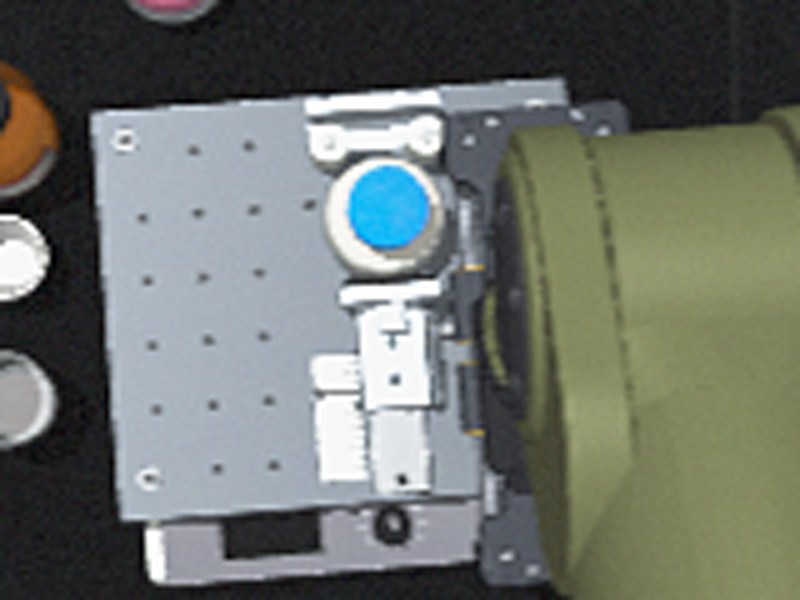

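Emit:
play_rows(targets="-0.1 0.7 1.4 0.005 0.005 0 -1;0 0 0 0 0 0 -1;0 0 0.3 0 0 0 -1;0 0.1 0.25 0 0 0 -1;0 0.25 0.2 0 0 0 -1;0 0.2 0.2 0 0 0 -1")

```text
time: 13.5
position: [0.491, -0.0028, 0.2804]
tool_rot: [2.112, 2.318, 0.006]
ft_force: [-1.4, 0.8, 10.0]
grip_width: 0.005
```

```bash
python3 look.py 8
```

```text
t 13.50 tip local mm [-19.4 -78.2] z 98.4 F [-1.4  0.8 10. ] g 0.005
scene cap [310.3 174.5] 211 [ 38.5 -16.9 138. ]
top cap [331.9 179.6] 197 [ 37.2 -21.3 138. ]
```

View pics/scene8z.png

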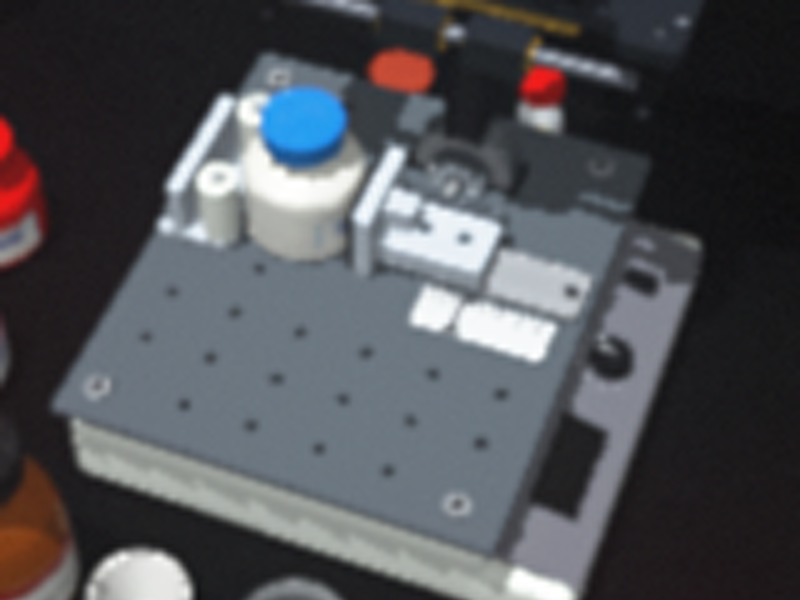

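Emit:
play_rows(targets="0 0.2 0.2 0 0 0 -1;0 0.15 0.2 0 0 0 -1;0 0.15 0.2 0 0 0 -1")

```text
time: 13.98
position: [0.498, -0.0016, 0.2801]
tool_rot: [2.108, 2.315, 0.009]
ft_force: [-9.1, -0.0, 16.9]
grip_width: 0.007
```

```bash
python3 look.py 9
```

```text
t 13.97 tip local mm [-11.5 -78.2] z 98.1 F [-9.1 -0.  16.9] g 0.007
scene cap [309.  174.3] 211 [ 41.3 -16.3 138. ]
top cap [331.6 178.2] 201 [ 40.4 -21.  138. ]
```

Emit:
play_rows(targets="0 0.15 0.2 0 0 0 -1;0 0.15 0.2 0 0 0 -1")

```text
time: 14.32
position: [0.4995, -0.0009, 0.28]
tool_rot: [2.11, 2.317, -0.004]
ft_force: [-10.4, 0.8, 18.6]
grip_width: 0.008
```

Emit:
play_rows(targets="0 0 0 0 0 0 -1;0 0.1 -2 0 0 0 -1;0 0 -5 0 0 0 -1;-5 0 -2 0 0 0 -1;-5 0 0 0 0 0 -1;-5 0 0 0 0 0 -1;-5 0 0 0 0 0 -1;-5 0 0 0 0 0 -1;-5 0 0 0 0 0 -1;0 0 0 0 0 0 -1;0 0 0 0 0 0 -1")

```text
time: 15.7
position: [0.5304, -0.3064, 0.3777]
tool_rot: [2.1, 2.316, -0.002]
ft_force: [-0.3, 0.2, 0.5]
grip_width: 0.001
```

```bash
python3 look.py 10; python3 -c "
from h import *
T=load('top10');I=T['pixels'][195:245,310:365];cv2.imwrite('pics/g.png',cv2.resize(I,None,fx=11,fy=11,interpolation=cv2.INTER_CUBIC))
S=load('scene10');I=S['pixels'][185:230,315:375];cv2.imwrite('pics/g2.png',cv2.resize(I,None,fx=11,fy=11,interpolation=cv2.INTER_CUBIC))
cv2.imwrite('pics/s10full.png',S['pixels'])"
```

```text
t 15.70 tip local mm [  -6.8 -386.1] z 195.7 F [-0.3  0.2  0.5] g 0.001
scene cap [309.1 174.4] 207 [ 41.  -16.2 138. ]
top cap [331.6 178.3] 199 [ 40.  -20.8 138. ]
```

View pics/g.png

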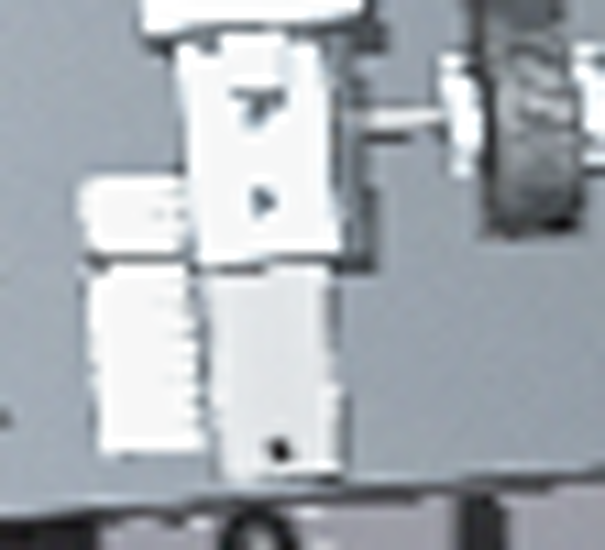

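View pics/g2.png

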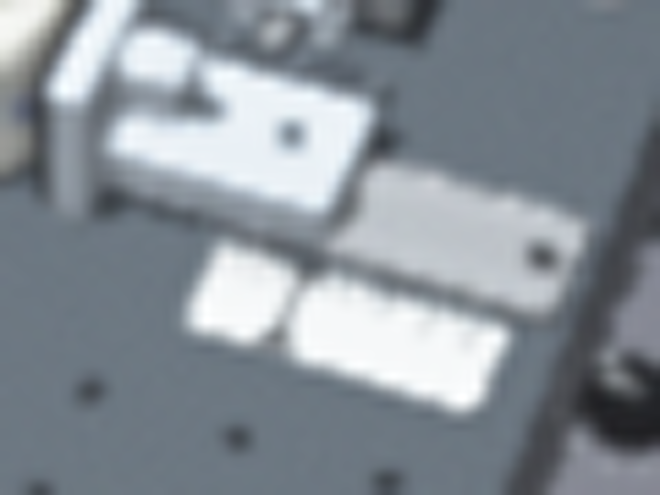

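View pics/scene10z.png

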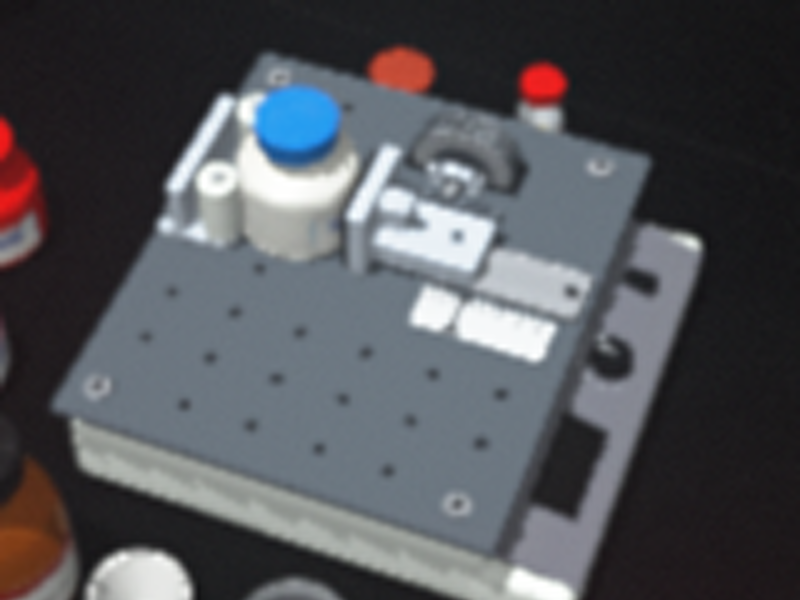

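View pics/top10z.png

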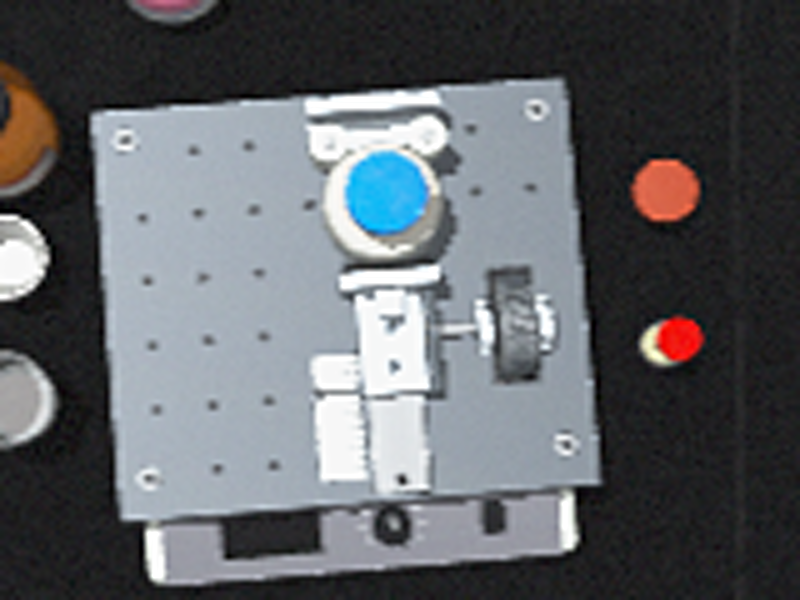

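```bash
python3 -c "
from h import *
# jaw shift between 8,9 and 10 in scene: phase correlation/template on jaw patch
a=load('scene10')['pixels'];g=cv2.cvtColor(a,cv2.COLOR_BGR2GRAY)
def sub(t,box):
  b=cv2.cvtColor(load(t)['pixels'],cv2.COLOR_BGR2GRAY); y0,y1,x0,x1=box
  A=cv2.resize(g[y0:y1,x0:x1],None,fx=10,fy=10,interpolation=cv2.INTER_CUBIC);B=cv2.resize(b[y0-4:y1+4,x0-4:x1+4],None,fx=10,fy=10,interpolation=cv2.INTER_CUBIC)
  r=cv2.matchTemplate(B,A,cv2.TM_CCOEFF_NORMED);_,m,_,l=cv2.minMaxLoc(r);print(t,box,m,(np.array(l)-40)/10)
for t in('scene7','scene8','scene9'):
  sub(t,(182,206,322,352)); sub(t,(166,205,296,324))
d=load('scene10');p=[proj(d,l2w((x,-20,90))) for x in(-46,-45)];print('px per mm',p[1]-p[0])
"
python3 - <<'E'
import sys; sys.path.insert(0,'.')
import os; os.chdir('.')
from h import *
a=load('scene0')['pixels'];b=load('scene10')['pixels']
a2=a.copy(); D=cv2.absdiff(a,b).max(2); cv2.imwrite('pics/diff.png',D)
print(D[100:350,90:420].max())
E
```

```text
scene7 (182, 206, 322, 352) 0.9338553547859192 [2.7 0.9]
scene7 (166, 205, 296, 324) 0.9241775274276733 [2.8 0.6]
scene8 (182, 206, 322, 352) 0.9415756464004517 [1.1 0.4]
scene8 (166, 205, 296, 324) 0.9482623934745789 [1.  0.2]
scene9 (182, 206, 322, 352) 0.9635378122329712 [-0.2  0. ]
scene9 (166, 205, 296, 324) 0.9629001021385193 [-0.2  0. ]
px per mm [-0.42921719 -0.12389865]
208
```

View pics/diff.png

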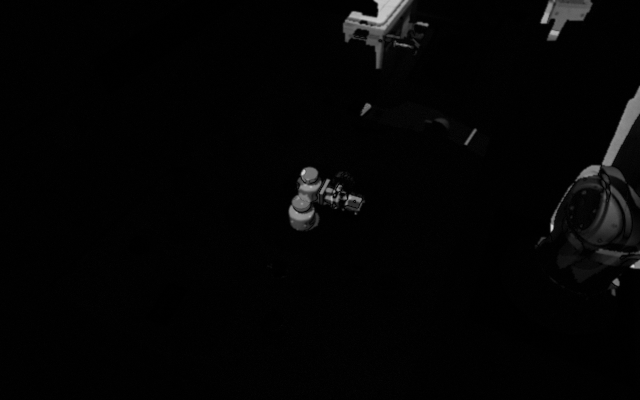

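View pics/s10full.png

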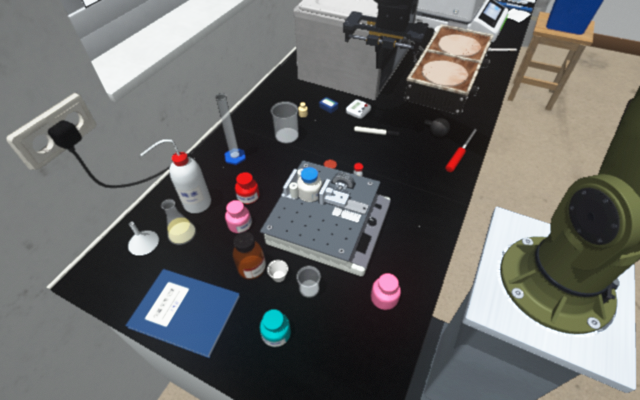

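```bash
python3 -c "
from h import *
a=load('scene0')['pixels'];b=load('scene10')['pixels']
c=np.hstack([x[245:300,225:325] for x in(a,b)]);cv2.imwrite('pics/cr.png',cv2.resize(c,None,fx=4,fy=4,interpolation=cv2.INTER_CUBIC))
D=cv2.absdiff(a,b).max(2)[245:300,225:325];print(D.max(),(D>25).sum())
D=cv2.absdiff(load('top0')['pixels'],load('top10')['pixels']).max(2);m=(D>40).astype(np.uint8);n,l,s,c=cv2.connectedComponentsWithStats(m);print([tuple(x) for x in s[1:] if x[4]>3])
"
```

```text
13 0
[(np.int32(509), np.int32(101), np.int32(131), np.int32(120), np.int32(5287)), (np.int32(605), np.int32(169), np.int32(35), np.int32(4), np.int32(57)), (np.int32(320), np.int32(170), np.int32(27), np.int32(43), np.int32(726)), (np.int32(478), np.int32(172), np.int32(24), np.int32(7), np.int32(112)), (np.int32(550), np.int32(172), np.int32(2), np.int32(3), np.int32(5)), (np.int32(580), np.int32(173), np.int32(4), np.int32(2), np.int32(4)), (np.int32(587), np.int32(172), np.int32(3), np.int32(2), np.int32(4)), (np.int32(594), np.int32(173), np.int32(7), np.int32(2), np.int32(9)), (np.int32(602), np.int32(172), np.int32(15), np.int32(2), np.int32(20)), (np.int32(586), np.int32(175), np.int32(20), np.int32(9), np.int32(54)), (np.int32(607), np.int32(175), np.int32(2), np.int32(4), np.int32(5)), (np.int32(627), np.int32(175), np.int32(2), np.int32(3), np.int32(4)), (np.int32(635), np.int32(174), np.int32(4), np.int32(4), np.int32(8)), (np.int32(610), np.int32(176), np.int32(2), np.int32(2), np.int32(4)), (np.int32(286), np.int32(178), np.int32(27), np.int32(27), np.int32(488)), (np.i
[... 609 characters left out ...]
np.int32(24), np.int32(21), np.int32(390)), (np.int32(333), np.int32(212), np.int32(2), np.int32(3), np.int32(5)), (np.int32(539), np.int32(212), np.int32(3), np.int32(3), np.int32(8)), (np.int32(327), np.int32(214), np.int32(19), np.int32(19), np.int32(100)), (np.int32(334), np.int32(225), np.int32(2), np.int32(2), np.int32(4)), (np.int32(496), np.int32(258), np.int32(7), np.int32(10), np.int32(35)), (np.int32(596), np.int32(284), np.int32(44), np.int32(116), np.int32(3917)), (np.int32(484), np.int32(295), np.int32(31), np.int32(6), np.int32(61)), (np.int32(377), np.int32(383), np.int32(4), np.int32(2), np.int32(6)), (np.int32(382), np.int32(384), np.int32(34), np.int32(16), np.int32(195))]
```

View pics/cr.png

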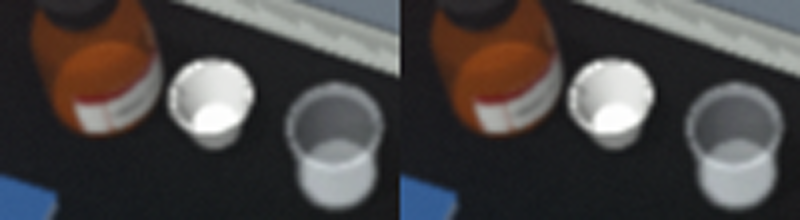

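```bash
python3 -c "
from h import *
ctrl.close_job()"
```

```text
the job is handed in; nothing more can be done
```

The jar is clamped on the shaker, and I handed the job in at about 15.8 s of the 58 s. I pushed it upright across the platform with two fingertips, to about 17 mm in front of its seat. Then I rolled the wheel in three top strokes with the closed fingertips, until the jaw stopped hard with about 10 N resisting at the rim. After that I lifted straight off and backed well away.

- **Jar:** the last pictures put it upright against both rollers, at about (40.5, -18.5) mm in shaker axes. The seat is at about (40, -20) mm. The two cameras disagreed by about 4–5 mm in y, so I used their mean.
- **Jaw:** the pad is on the jar. The pointer looks level with the long gauge line, but the picture is too coarse to read better than about 1 mm.
- **After release:** jar and jaw both sprang back by about 0.4 mm when the fingertips came off. I took this as elastic relaxation and did not tighten again.
- **Bystanders:** before/after pictures show none of the bench items moved. The only other differences are the arm and its shadows.

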